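Slide the inkstone blank past the spring catch

ROBOT

A 6-joint arm with a two-finger parallel gripper is mounted at the origin on the work surface. World frame = base frame: x ahead of the robot, y to its left, z up, the work surface at z = 0. Lengths are in m, angles in rad, forces in N, time in s.
With the tool pointing down it reaches from about 0.325 to 0.9 m from the base axis. Payload 6.1 kg.
Tool frame: the origin (TCP) lies at the very end of the fingers, on their centre line; the grasp point (between the pads) lies 19 mm behind it; z points along the fingers, y is the line along which they close (so a half turn about z gives the same grasp; the last joint's range is limited). The gripper opens to 87 mm and grips with 3 to 60 N. Pads are 19 mm wide; open, the fingers measure 117 mm over their backs; the gripper's body (75 mm by 190 mm) begins 51 mm behind the grasp point.
Start: joints at [-1.264, 0.22, 1.526, -0, 1.395, -0.126], TCP at [0.262, -0.567, 0.223] pointing down, gripper open.
Joint ranges: [-2.98, 2.98], [-0.91, 2.08], [0.09, 2.57], [-1.24, 4.39], [0.2, 2.65], [-2.68, 2.68]. Speed limits (rad/s): [2.57, 2.57, 3.01, 3.14, 3.14, 3.14].

INTERFACE

Orientations are given as a rotation vector (axis times angle).
In Python, from station import observe, optics, r gives the robot as it stands. The module is installed in compiled form; this text tells all that it offers.
- The arm moves only by the shell command python3 -m creep 'ROWS' [OPENING]. ROWS is JSON, a list of rows, each a list of 6 numbers: the shift along the tool's x, y, z in cm, then the turn, a rotation vector about the tool's x, y, z in degrees. In form: [[tx, ty, tz, wx, wy, wz], ...]. A call has 1 to 8 rows; each row shifts and turns the commanded pose from where the row before left it, along the tool's axes as they then stand; what a row does not reach is not made up. A row lasts 1/12 s, in which the tool goes at most 41.7 mm and 7.16 degrees, less where a joint would pass 70% of its speed; a pose out of reach is approached as far as the arm can. A call is refused whole if a number of a shift passes 4.17 or a number of a turn 7.16, either way. A call with a gripper value outside its range is refused whole. OPENING is the finger opening in cm, from 0 to 8.7, set as the call begins (- or left out, the last holds). The fingers move at their own pace and stop on an object; the grip force is fixed at half the most. Time passes only in rows, so rows that do not move let the fingers close. It gives the time, the measured TCP pose, the force, the opening and the grip force at its end, in the units of the state.
- observe(): the state, without advancing time (a new reading comes with each control period).
- optics.get_image(name): name is "side" or "top"; returns (picture, depth): 480x640x3 uint8, blue, green, red; 480x640 float32, m along the optical axis (not along the pixel's ray), 0 where there is no reading.
- optics.calibration(name): a dict with "K" (3x3 intrinsics, pixels), "eye" and "orientation" of the camera in the world. Camera axes: x right, y down, z forward; pixel columns grow to the right and rows downward; lengths in m; the calibration is good to about 2 mm. A picture is of the moment at which its call begins. calibration takes no time and is no camera call.
- r.sign_off(): hands the job in; it is judged then, once.
The state is a dict: "time": time; "joint_pos": joint angles; "qvel": joint speeds; "joint_torque": joint torques, N m; "eef_pos": TCP position; "eef_rot": TCP orientation; "contact_force": force on the tool from outside, world axes, zero at the start; "wrist_torque": the same for the moment, N m; "finger_gap": finger opening in m; "grip_force": force on a finger pad.
Only numpy, scipy, OpenCV 4.12 (cv2) and the standard library are available. Lean on these libraries where they do the work, as an engineer would, in place of code of your own. Each camera call takes 0.05 s, during which the arm holds its last target. There are 200 camera calls.

TASK

On the carver's slide jig, press the long steel strip in the middle of the channel down with the fingertips and, keeping it down, push the inkstone lying in the channel over the two sunken teeth into the bay at the end-stop end; do not let the catch up while the stone is over the teeth. Then let go, so that the catch springs fully up behind the stone and locks it in the bay. Only push the stone, never lift or tip it, and leave the other things on the bench where they are.

Things in the scene. Friction and masses are not known exactly. Their poses are not given: they have to be found in the camera images.
- jig: Fixed wooden slide jig, 435 x 134 mm. Origin at table level under the catch teeth, midway across; x along the channel to the bay and end stop, z up. Two ledges (top z 45 mm, x -260 to 126 mm, |y| 28 to 53 mm) flank an open 56 mm wide groove; outside them two dark fences (inner faces y +-53, top z 57). Open at the -x end. Bay: x 4 mm (teeth) to 126 mm (stop)
- bay_stop (a point): Middle of the end stop's face towards the bay, at jig x 126, y 0, z 55 mm; the stop is a dark wooden block reaching to x 175 mm, top z 66 mm
- catch (a joint): Travel of the spring catch straight down, m: 0 up (rest), 0.016 fully pressed. One rigid piece: steel strip in the groove plus two teeth rising through the ledges that block the stone. Pressing the strip anywhere lowers both; the teeth are level with the ledges at 0.010, below them beyond that. Spring 5 N at 0, 9 N at 0.016; it springs back. Fingertips may slide along it
- strip_top (a point): Point on the top face of the catch's flat strip, at jig x 0, y 0, z 41 mm when up; moves down with the catch. The strip is 44 mm wide and runs level from jig x -255 to +115 mm. The two teeth, 8 mm (x) by 12 mm (y), stand at jig x 0, y +-41 mm, tops 14 mm above the strip (z 55 mm when up)
- slab: The inkstone to push: dark stone slab with a round well on top, 110 (x) x 100 (y) x 24 mm, 0.4 to 0.8 kg. Origin: centre of its underside; x along jig x. Lies on the ledges (z 45 mm), 3 mm clear of each fence, centre at jig x -135 to -75 mm. A finger reaching down to the strip can push its flat rear (-x) face. Centre beyond jig x +59 mm: past the teeth; +71 mm: at the stop
- seal: Bystander: small upright stone block 24 x 24 x 45 mm standing on the end stop; origin under its centre
- chisel: Bystander: chisel lying on the table beside the jig on its +y side, 160 mm long, 16 mm thick; origin on the underside near the middle
- brush: Bystander: flat brush lying on the table on the jig's -y side, 160 mm long, 14 mm thick; origin on the underside near the middle
- stone_low: Bystander: round inkstone 124 mm across, 22 mm thick, the lower of a stack of two; origin under its centre
- stone_top: Bystander: round inkstone 112 mm across, 22 mm thick, on top of the other; origin under its centre
- offcut: Bystander: stone offcut about 70 x 50 x 42 mm; origin under its centre
- spare: Bystander: spare plain stone slab 110 x 100 x 24 mm with no well, lying on the table; origin under its centre
Mind the look-alikes: they are no part of the job. Leave any blue or yellow look-alike of the slab alone.

How it is judged:
By the outcome, as a careful person would: the job done as asked, in the order asked, and still so for the second after the job is handed in, with the robot touching nothing.
It also fails if it takes over 42 s, if anything falls off the work surface, if the arm or the gripper's body presses on something with over 40 N, if the wrist force passes 120 N, or if a joint passes its speed limit or range.

## Working session

There is one attempt and no reset: what is moved stays moved. The work goes in short steps, Python scripts to look and compute and a shell command to move; the robot and the scene stay as the last step left them, time stands still between calls to the robot, and variables do not carry over. Pictures are saved under pics/ and viewed, at most 10 in all, crops included, and the job is handed in when it is done.

```bash
mkdir -p pics
python3 - <<'E'
from station import observe, optics, r
import cv2,numpy as np
s=observe();print(s)
for n in("top","side"):
    p,d=optics.get_image(n);cv2.imwrite(f"pics/{n}0.png",p);np.save(f"{n}0.npy",d);c=optics.calibration(n);print(n,c)
E
```

```text
{'time': 0.0, 'joint_pos': array([-1.26407590e+00,  2.21213844e-01,  1.52759345e+00, -2.46393081e-05,
        1.39468959e+00, -1.26140564e-01]), 'qvel': array([ 9.02275434e-05,  2.29800007e-04,  6.84866497e-04, -1.22858654e-03,
        9.45196746e-04, -1.97718746e-05]), 'joint_torque': array([-2.57609041e-03, -4.94614828e+01, -3.87380433e+01,  6.97814883e-02,
        5.70730562e-02, -1.42823633e-04]), 'eef_pos': array([ 0.26194901, -0.56678617,  0.22145421]), 'eef_rot': array([-3.06644836e+00, -6.74240449e-01,  3.07462129e-04]), 'contact_force': array([-0.34632397,  0.20066174,  0.28231025]), 'wrist_torque': array([-0.03853377, -0.04735252, -0.00801915]), 'grip_force': 0.0, 'finger_gap': 0.08684900725698687}
top {'K': array([[583.9999944 ,   0.        , 316.68887807],
       [  0.        , 583.9999944 , 239.85794073],
       [  0.        ,   0.        ,   1.        ]]), 'eye': array([ 0.4548687 , -0.08406072,  1.26457547]), 'orientation': array([-2.14635415,  2.17153988, -0.13925518])}
side {'K': array([[481.04300651,   0.        , 320.96250801],
       [  0.        , 481.04300651, 242.07289909],
       [  0.        ,   0.        ,   1.        ]]), 'eye': array([0.32387333, 0.56803312, 0.68289161]), 'orientation': array([-0.51162106,  2.68594311, -1.2061544 ])}
```

View pics/top0.png

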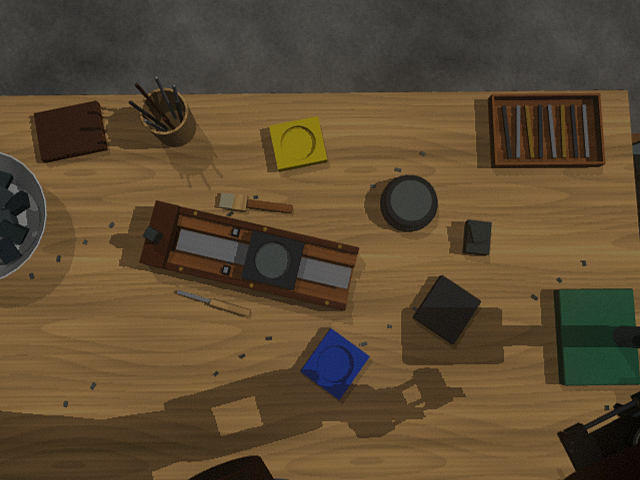

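View pics/side0.png

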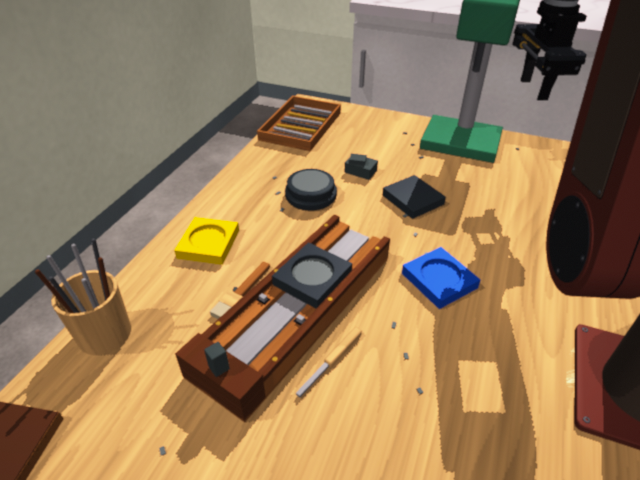

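The top picture shows the jig with its end stop and seal at (160,235), the teeth at (235,231) and (226,270), and the strip running from (178,243) to (350,275). There are four slab candidates:
- Dark with a well, in the channel at (273,261). This one fits.
- Yellow at (298,143).
- Blue at (335,363).
- Plain spare at (447,310).

```bash
cat > h.py <<'E'
import cv2,numpy as np
from scipy.spatial.transform import Rotation as R
from station import observe, optics
def ray(n,uv,z):
    c=optics.calibration(n);uv=np.atleast_2d(np.asarray(uv,float))
    d=np.c_[uv,np.ones(len(uv))]@np.linalg.inv(c["K"]).T@R.from_rotvec(c["orientation"]).as_matrix().T
    return c["eye"]+d*((z-c["eye"][2])/d[:,2])[:,None]
def proj(n,P):
    c=optics.calibration(n);q=(np.atleast_2d(P)-c["eye"])@R.from_rotvec(c["orientation"]).as_matrix()@c["K"].T
    return q[:,:2]/q[:,2:]
E
python3 - <<'E'
from h import *
for n,box in(("top",(140,195,365,315)),("side",(175,210,395,420))):
    p=cv2.imread(f"pics/{n}0.png");x0,y0,x1,y1=box
    hsv=cv2.cvtColor(p,cv2.COLOR_BGR2HSV)
    m=((hsv[...,1]<70)&(hsv[...,2]>85)).astype(np.uint8)
    k=np.zeros_like(m);k[y0:y1,x0:x1]=1;m*=k
    cs,_=cv2.findContours(m,cv2.RETR_EXTERNAL,cv2.CHAIN_APPROX_NONE)
    for c in sorted(cs,key=cv2.contourArea)[::-1][:5]:
        a=cv2.contourArea(c)
        if a<8: continue
        w=ray(n,c[:,0],.041)
        rc=cv2.minAreaRect((w[:,:2]*1000).astype(np.float32));print(n,"gray",a,np.round(c[:,0].mean(0)),np.round(rc[0],1),np.round(rc[1],1),round(rc[2],1), np.round(cv2.boxPoints(rc)).tolist())
    m=((hsv[...,2]<75)&(hsv[...,1]<110)).astype(np.uint8)*k
    cs,_=cv2.findContours(m,cv2.RETR_EXTERNAL,cv2.CHAIN_APPROX_NONE)
    for c in sorted(cs,key=cv2.contourArea)[::-1][:2]:
        w=ray(n,c[:,0],.069)
        rc=cv2.minAreaRect((w[:,:2]*1000).astype(np.float32));print(n,"dark",cv2.contourArea(c),np.round(rc[0],1),np.round(rc[1],1),round(rc[2],1),np.round(cv2.boxPoints(rc)).tolist())
print(ray("top",[(235,231),(226,270)],.055))
p=cv2.imread("pics/top0.png")[190:320,130:370]
cv2.imwrite("pics/crop.png",cv2.resize(p,None,fx=3.3,fy=3.3,interpolation=cv2.INTER_CUBIC))
E
```

```text
top gray 1069.0 [207. 246.] [598.8 141.4] [124.8  42.1] 76.8 [[564.0, 85.0], [605.0, 76.0], [634.0, 197.0], [593.0, 207.0]]
top gray 836.0 [327. 273.] [ 537. -110.] [95.8 43. ] 76.5 [[505.0, -152.0], [547.0, -162.0], [569.0, -68.0], [527.0, -58.0]]
top gray 82.5 [226. 200.] [693.7 101.9] [25.4 26. ] 89.4 [[681.0, 89.0], [707.0, 89.0], [707.0, 114.0], [681.0, 115.0]]
top gray 68.0 [193. 296.] [494.1 168.9] [69.1  7.1] 73.5 [[481.0, 137.0], [488.0, 135.0], [507.0, 201.0], [500.0, 203.0]]
top gray 8.5 [235. 231.] [629.   83.4] [6.4 8.5] 89.3 [[625.0, 80.0], [633.0, 80.0], [633.0, 87.0], [625.0, 87.0]]
top dark 2807.5 [566.1   6.3] [284.4 101.8] 76.5 [[483.0, -120.0], [582.0, -144.0], [649.0, 133.0], [550.0, 157.0]]
top dark 183.5 [618.8 249.1] [36.5 24.7] 62.9 [[600.0, 238.0], [622.0, 227.0], [638.0, 260.0], [616.0, 271.0]]
side gray 1985.5 [269. 327.] [587.7 128.4] [153.4  64.4] 75.9 [[538.0, 62.0], [600.0, 46.0], [638.0, 195.0], [575.0, 211.0]]
side gray 759.5 [312. 273.] [573.4 -17.5] [69.8 70.6] 57.9 [[525.0, -28.0], [585.0, -66.0], [622.0, -7.0], [562.0, 31.0]]
side gray 681.0 [347. 249.] [ 535.  -103.4] [111.   55.4] 76.1 [[495.0, -151.0], [549.0, -164.0], [575.0, -56.0], [521.0, -43.0]]
side gray 211.5 [312. 379.] [486.  192.1] [70.3  9.2] 72.7 [[471.0, 160.0], [480.0, 157.0], [501.0, 224.0], [492.0, 227.0]]
side gray 70.5 [220. 309.] [688.4 123. ] [20.4 16.4] 80.5 [[679.0, 114.0], [695.0, 112.0], [698.0, 132.0], [682.0, 134.0]]
side dark 1288.0 [562.6   8.4] [129.1 108. ] 76.1 [[495.0, -41.0], [600.0, -67.0], [631.0, 58.0], [526.0, 84.0]]
side dark 349.0 [624.8 231.5] [29.2 55.1] 42.8 [[595.0, 242.0], [633.0, 201.0], [654.0, 221.0], [617.0, 262.0]]
[[0.62701265 0.08049748 0.055     ]
 [0.5455849  0.09869391 0.055     ]]
```

View pics/crop.png

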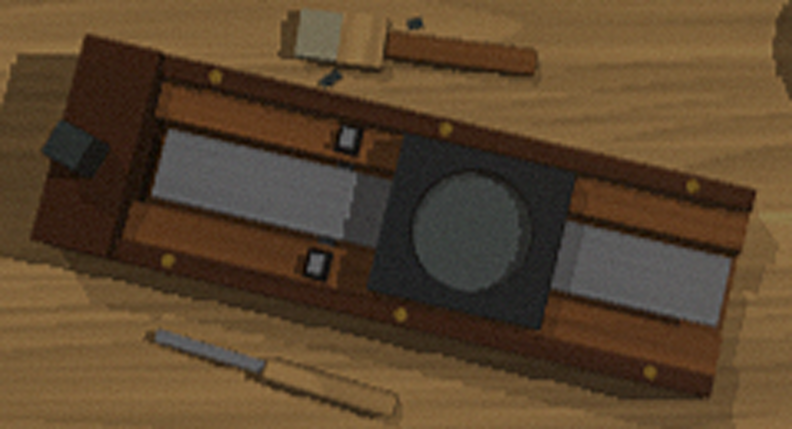

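The crop confirms the target: a dark slab with a round well (crop (470,230)) lies in the channel, behind the teeth at (348,137) and (317,263). Teeth, strip ends and rays agree to within about 1 mm.

```bash
cat >> h.py <<'E'
O=np.array([.5864,.0897,0]);A=np.radians(76.6)
J=np.array([[np.cos(A),-np.sin(A),0],[np.sin(A),np.cos(A),0],[0,0,1]])
tojig=lambda P:(np.atleast_2d(P)-O)@J
toworld=lambda P:np.atleast_2d(P)@J.T+O
def goal(P):
    s=observe();T=R.from_rotvec(s["eef_rot"]).as_matrix()
    # tool z down, tool y along +-jig y
    best=None
    for sg in(1,-1):
        y=sg*J[:,1];z=np.array([0,0,-1.]);G=np.c_[np.cross(y,z),y,z]
        w=R.from_matrix(T.T@G).as_rotvec(degrees=True)
        if best is None or np.linalg.norm(w)<np.linalg.norm(best):best=w
    print("t",round(s["time"],2),"jig mm",np.round(tojig(s["eef_pos"])[0]*1000,1),"F jig",np.round(J.T@s["contact_force"],1),"shift cm (tool)",np.round(T.T@(toworld(P)[0]-s["eef_pos"])*100,2),"world",np.round((toworld(P)[0]-s["eef_pos"])*100,2),"turn",np.round(best,1),"j6",s["joint_pos"][5].round(2))
E
python3 - <<'E'
from h import *
px=np.array([(575,175),(543,327),(400,137),(370,290)])/3.3+(130,190)
print(np.round(tojig(ray("top",px,.069))*1000,1))
print("teeth",np.round(tojig(ray("top",[(235,231),(226,270)],.055))*1000,1))
print(R.from_rotvec(observe()["eef_rot"]).as_matrix().round(2))
d=np.load("top0.npy")
for uv in((625,337),(600,440),(150,235)):print(uv,d[uv[1],uv[0]],ray("top",uv,optics.calibration("top")["eye"][2]-d[uv[1],uv[0]]).round(2))
E
python3 -c "
from h import *
goal([-.21,0,.12])"
```

```text
[[-147.   -47.3   69. ]
 [-148.8   49.4   69. ]
 [ -34.8  -46.5   69. ]
 [ -39.    50.7   69. ]]
teeth [[  0.5 -41.6  55. ]
 [ -0.7  41.8  55. ]]
[[ 0.91  0.42 -0.  ]
 [ 0.42 -0.91  0.  ]
 [ 0.   -0.   -1.  ]]
(625, 337) 1.1701607 [[ 0.4  -0.7   0.09]]
(600, 440) 0.8826203 [[ 0.27 -0.5   0.38]]
(150, 235) 1.1579435 [[0.61 0.24 0.11]]
t 0.1 jig mm [-713.8  163.5  221.5] F jig [ 0.9 -0.4 -0.8] shift cm (tool) [ 44.   -29.47  10.21] world [ 27.58  45.23 -10.15] turn [ -0.1  -0.1 -51.8] j6 -0.13
```

The slab's rear face is at jig x −148 and its length measures 111 mm, which fits. I'm moving now: first across at height, then the turn.

```bash
python3 -m creep '[[2.7,-1.8,0,0,0,0],[2.7,-1.8,0,0,0,0],[2.7,-1.8,0,0,0,0],[2.7,-1.8,0,0,0,0],[2.7,-1.8,0,0,0,0],[2.7,-1.8,0,0,0,0],[2.7,-1.8,0,0,0,0],[2.7,-1.8,0,0,0,0]]' 0.5
python3 -m creep '[[2.5,-1.7,0,0,0,0],[2.5,-1.7,0,0,0,0],[2.5,-1.7,0,0,0,0],[2.5,-1.7,0,0,0,0],[2.5,-1.7,0,0,0,0],[2.5,-1.7,0,0,0,0],[2.5,-1.7,0,0,0,0],[2.5,-1.7,0,0,0,0]]'
python3 -m creep '[[0,0,0,0,0,-6.5],[0,0,0,0,0,-6.5],[0,0,0,0,0,-6.5],[0,0,0,0,0,-6.5],[0,0,0,0,0,-6.5],[0,0,0,0,0,-6.5],[0,0,0,0,0,-6.5],[0,0,0,0,0,-6.5]]'
python3 -c "
from h import *
goal([-.175,0,.06])"
```

```text
time: 0.77
eef_pos: [0.3982, -0.3444, 0.2221]
eef_rot: [-3.068, -0.674, 0.0]
contact_force: [0.7, 0.3, -0.3]
finger_gap: 0.0417
grip_force: 0.0
time: 1.43
eef_pos: [0.5226, -0.1372, 0.2221]
eef_rot: [-3.068, -0.675, 0.001]
contact_force: [0.3, -0.6, -0.2]
finger_gap: 0.005
grip_force: 0.0
time: 2.1
eef_pos: [0.522, -0.1385, 0.222]
eef_rot: [-2.456, -1.958, 0.001]
contact_force: [0.1, 0.3, 0.4]
finger_gap: 0.0048
grip_force: 0.0
t 2.1 jig mm [-236.9    9.7  222. ] F jig [0.3 0.  0.4] shift cm (tool) [ 6.18  1.05 16.2 ] world [  2.38   5.8  -16.2 ] turn [-0.1 -0.   0.5] j6 -0.18
```

```bash
python3 -m creep '[[2,0.35,0,0,0,0.5],[2,0.35,0,0,0,0],[2,0.35,2,0,0,0],[0.2,0,3,0,0,0],[0,0,3,0,0,0],[0,0,3,0,0,0],[0,0,3,0,0,0],[0,0,2,0,0,0]]'
python3 -c "
from h import *
goal([-.175,0,.041])
for n in ('top','side'):
    p,_=optics.get_image(n); cv2.imwrite(f'pics/{n}1.png',p)
a=cv2.imread('pics/top1.png')[200:320,220:370];b=cv2.imread('pics/side1.png')[190:350,250:450]
f=lambda x:cv2.resize(x,(400,320),interpolation=cv2.INTER_CUBIC)
cv2.imwrite('pics/c1.png',np.hstack([f(a),f(b)]))"
```

```text
time: 2.77
eef_pos: [0.5449, -0.0801, 0.059]
eef_rot: [-2.468, -1.939, 0.004]
contact_force: [-0.1, -0.8, -0.4]
finger_gap: 0.0049
grip_force: 0.0
t 2.77 jig mm [-174.8    1.    59. ] F jig [-0.8 -0.1 -0.4] shift cm (tool) [-0.02  0.11  1.8 ] world [ 0.09 -0.04 -1.8 ] turn [-0.2 -0.  -0.3] j6 -0.05
```

View pics/c1.png

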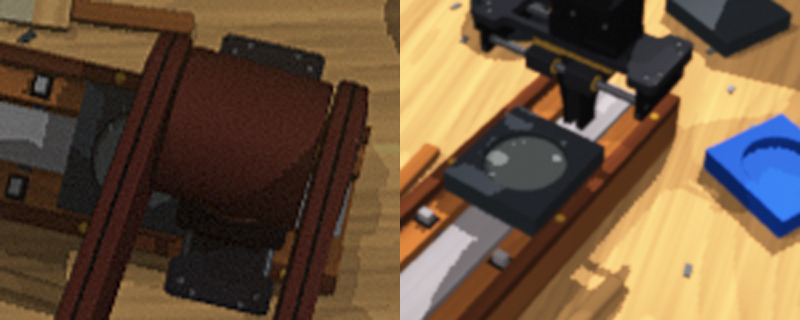

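The fingertips (right panel, about (580,120)) are centred over the strip, clear behind the slab. Next I descend onto the strip.

```bash
python3 -m creep '[[0,0.1,0.5,0,0,0],[0,0,0.5,0,0,0],[0,0,0.4,0,0,0],[0,0,0.2,0,0,0],[0,0,0.2,0,0,0],[0,0,0.2,0,0,0],[0,0,0,0,0,0]]'; python3 -m creep '[[0,0,0.2,0,0,0],[0,0,0.2,0,0,0],[0,0,0,0,0,0],[0,0,0,0,0,0]]'
```

```text
time: 3.45
eef_pos: [0.548, -0.0811, 0.0425]
eef_rot: [2.47, 1.941, 0.0]
contact_force: [-0.7, 0.3, 0.3]
finger_gap: 0.0051
grip_force: 0.0
time: 3.78
eef_pos: [0.5484, -0.0813, 0.0391]
eef_rot: [2.47, 1.94, 0.001]
contact_force: [-0.4, -0.4, 4.1]
finger_gap: 0.0049
grip_force: 2.4
```

```bash
python3 -m creep '[[0,-0.1,0.2,0,0,0],[0,-0.1,0.2,0,0,0],[0,0,0.2,0,0,0],[0,0,0.2,0,0,0],[0,0,0,0,0,0],[0,0,0,0,0,0]]';python3 -c "
from h import *
goal([-.175,0,.027])"
```

```text
time: 4.28
eef_pos: [0.5483, -0.0812, 0.0321]
eef_rot: [2.468, 1.938, 0.005]
contact_force: [2.1, -0.6, 6.8]
finger_gap: 0.0052
grip_force: 3.3
t 4.28 jig mm [-175.1   -2.6   32.1] F jig [-0.  -2.2  6.8] shift cm (tool) [ 0.01 -0.26  0.51] world [-0.25  0.07 -0.51] turn [ 0.3  0.  -0.3] j6 -0.05
```

```bash
python3 -m creep '[[0,-0.1,0.2,0,0,0],[0,0,0.2,0,0,0],[0,0,0.2,0,0,0],[0,0,0,0,0,0],[0,0,0,0,0,0]]';python3 -c "
from h import *
goal([-.157,0,.0265])"
```

```text
time: 4.7
eef_pos: [0.5483, -0.0812, 0.0267]
eef_rot: [2.467, 1.937, 0.006]
contact_force: [3.3, -0.4, 7.1]
finger_gap: 0.0051
grip_force: 3.9
t 4.7 jig mm [-175.1   -2.5   26.7] F jig [ 0.4 -3.3  7.1] shift cm (tool) [ 1.81 -0.26  0.02] world [ 0.17  1.82 -0.02] turn [ 0.4  0.  -0.3] j6 -0.05
```

```bash
python3 -m creep '[[0.3,0,0,0,0,0],[0.3,0,0,0,0,0],[0.3,0,0,0,0,0],[0.3,0,0,0,0,0],[0.3,0,0,0,0,0],[0.3,0,0,0,0,0],[0.3,0,0,0,0,0],[0.3,0,0,0,0,0]]';python3 -c "
from h import *
goal([-.0,0,.0265])"
```

```text
time: 5.37
eef_pos: [0.5523, -0.0594, 0.0262]
eef_rot: [2.466, 1.938, -0.0]
contact_force: [-1.9, -8.1, 9.1]
finger_gap: 0.0051
grip_force: 5.3
t 5.37 jig mm [-152.9   -1.4   26.2] F jig [-8.4 -0.1  9.1] shift cm (tool) [15.29 -0.22 -0.08] world [ 3.41 14.91  0.03] turn [ 0.2  0.2 -0.3] j6 -0.01
```

```bash
python3 -m creep '[[0.35,0,0,0,0,0],[0.35,0,0,0,0,0],[0.35,0,0,0,0,0],[0.35,0,0,0,0,0],[0.35,0,0,0,0,0],[0.35,0,0,0,0,0],[0.35,0,0,0,0,0]]';python3 -c "
from h import *
goal([-.0,0,.0265])
p,_=optics.get_image('side')
cv2.imwrite('pics/s2.png',cv2.resize(p[190:400,180:420],None,fx=2.8,fy=2.8,interpolation=cv2.INTER_CUBIC))"
```

```text
time: 5.95
eef_pos: [0.5581, -0.0357, 0.0262]
eef_rot: [2.466, 1.938, -0.0]
contact_force: [-2.3, -8.3, 8.4]
finger_gap: 0.0053
grip_force: 5.4
t 5.95 jig mm [-128.5   -1.6   26.2] F jig [-8.6  0.3  8.4] shift cm (tool) [12.85 -0.22 -0.07] world [ 2.83 12.54  0.03] turn [ 0.2  0.2 -0.3] j6 0.04
```

View pics/s2.png

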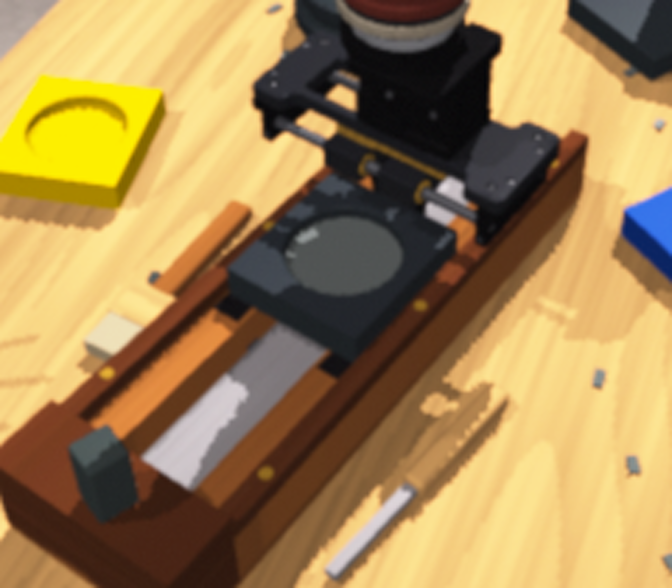

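The teeth are sunk: only dark slots show at (235,305) and (335,360). The slab is square in the channel with its front edge at the teeth, so I keep pushing with the strip down.

```bash
python3 -m creep '[[0.4,0,0,0,0,0],[0.4,0,0,0,0,0],[0.4,0,0,0,0,0],[0.4,0,0,0,0,0],[0.4,0,0,0,0,0],[0.4,0,0,0,0,0],[0.4,0,0,0,0,0],[0.4,0,0,0,0,0]]'; python3 -m creep '[[0.4,0,0,0,0,0],[0.4,0,0,0,0,0],[0.4,0,0,0,0,0],[0.4,0,0,0,0,0],[0.4,0,0,0,0,0],[0.4,0,0,0,0,0],[0.4,0,0,0,0,0],[0.4,0,0,0,0,0]]';python3 -c "
from h import *
goal([-.0,0,.0265])"
```

```text
time: 6.67
eef_pos: [0.5657, -0.0045, 0.0262]
eef_rot: [2.467, 1.938, -0.0]
contact_force: [-1.7, -8.9, 9.3]
finger_gap: 0.005
grip_force: 5.5
time: 7.33
eef_pos: [0.5733, 0.0266, 0.0262]
eef_rot: [2.467, 1.938, -0.0]
contact_force: [-2.5, -9.0, 9.1]
finger_gap: 0.0049
grip_force: 5.6
t 7.33 jig mm [-64.4  -1.9  26.2] F jig [-9.3  0.3  9.1] shift cm (tool) [ 6.44 -0.22 -0.05] world [1.31 6.31 0.03] turn [ 0.2  0.2 -0.3] j6 0.15
```

```bash
python3 -m creep '[[0.4,-0.01,0,0,0,0],[0.4,-0.01,0,0,0,0],[0.4,-0.01,0,0,0,0],[0.4,-0.01,0,0,0,0],[0.4,-0.01,0,0,0,0],[0.4,-0.01,0,0,0,0],[0.4,-0.01,0,0,0,0],[0.4,-0.01,0,0,0,0]]'; python3 -m creep '[[0.4,0,0,0,0,0],[0.4,0,0,0,0,0],[0.4,0,0,0,0,0],[0.4,0,0,0,0,0],[0.4,0,0,0,0,0],[0.4,0,0,0,0,0],[0.3,0,0,0,0,0],[0,0,0,0,0,0]]';python3 -c "
from h import *
goal([.002,0,.0265])
p,_=optics.get_image('side')
cv2.imwrite('pics/s3.png',cv2.resize(p[220:400,180:380],None,fx=3,fy=3,interpolation=cv2.INTER_CUBIC))"
```

```text
time: 8.0
eef_pos: [0.5801, 0.0579, 0.0262]
eef_rot: [2.467, 1.938, -0.0]
contact_force: [-2.0, -8.0, 8.5]
finger_gap: 0.0048
grip_force: 5.7
time: 8.67
eef_pos: [0.5866, 0.0848, 0.0261]
eef_rot: [2.467, 1.939, 0.001]
contact_force: [-0.5, -6.0, 8.1]
finger_gap: 0.005
grip_force: 4.3
t 8.67 jig mm [-4.7 -1.3 26.1] F jig [-5.9 -0.9  8.1] shift cm (tool) [ 0.67 -0.13 -0.04] world [0.03 0.69 0.04] turn [ 0.2  0.1 -0.3] j6 0.25
```

View pics/s3.png

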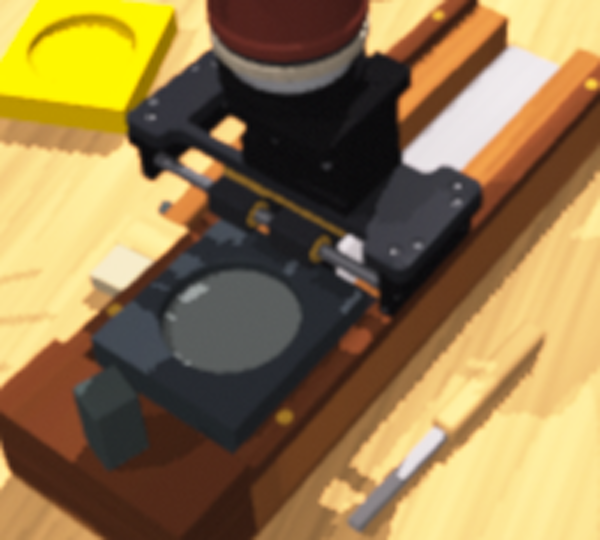

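The slab is nearly at the stop, with a small gap left near (165,410). Its rear face is now about jig x 5, so I push a bit further while watching the force.

```bash
python3 -m creep '[[0.2,0,0,0,0,0],[0.2,0,0,0,0,0],[0.2,0,0,0,0,0],[0.2,0,0,0,0,0],[0,0,0,0,0,0],[0,0,0,0,0,0]]';python3 -c "
from h import *
goal([.002,0,.0265])"
```

```text
time: 9.22
eef_pos: [0.5883, 0.0923, 0.0261]
eef_rot: [2.467, 1.938, 0.0]
contact_force: [-1.1, -6.6, 8.8]
finger_gap: 0.0049
grip_force: 4.6
t 9.22 jig mm [ 2.9 -1.2 26.1] F jig [-6.7 -0.5  8.8] shift cm (tool) [-0.09 -0.12 -0.04] world [-0.14 -0.06  0.04] turn [ 0.2  0.1 -0.3] j6 0.27
```

```bash
python3 -m creep '[[0.2,0,0,0,0,0],[0,0,0,0,0,0],[-0.3,0,0,0,0,0],[-0.3,0,0,0,0,0],[-0.3,0,0,0,0,0],[0,0,0,0,0,0]]'; python3 -c "
from h import *
goal([0,0,.0265])
p,_=optics.get_image('side')
cv2.imwrite('pics/s4.png',cv2.resize(p[220:400,180:380],None,fx=3,fy=3,interpolation=cv2.INTER_CUBIC))
c=np.array([[.016,-.05,.069],[.016,.05,.069],[.126,-.05,.069],[.126,.05,.069]])
print((( proj('side',toworld(c))-(180,220))*3).round())"
```

```text
time: 9.72
eef_pos: [0.5873, 0.0882, 0.0264]
eef_rot: [2.47, 1.939, 0.007]
contact_force: [0.7, 3.1, 8.1]
finger_gap: 0.0053
grip_force: 4.0
t 9.72 jig mm [-1.2 -1.2 26.4] F jig [3.2 0.  8.1] shift cm (tool) [ 0.12 -0.12 -0.01] world [-0.09  0.15  0.01] turn [ 0.2 -0.2 -0.3] j6 0.25
[[215. 222.]
 [355. 301.]
 [ 76. 350.]
 [221. 444.]]
```

View pics/s4.png

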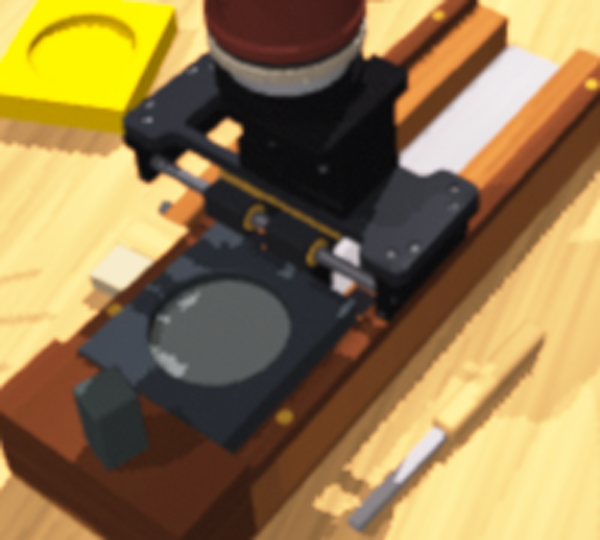

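The slab's front corners, at (80,352) and (228,448), match the predicted at-the-stop corners (76,350) and (221,444). I back off a little more and lift.

```bash
python3 -m creep '[[-0.3,0,0,0,0,0],[0,0,-0.3,0,0,0],[0,0,-0.5,0,0,0],[0,0,-1,0,0,0],[0,0,-2,0,0,0],[0,0,-3,0,0,0],[0,0,-3,0,0,0],[0,0,-3,0,0,0]]'; python3 -m creep '[[-2,0,-2,0,0,0],[-3,0,-1,0,0,0],[-3,0,0,0,0,0],[-3,0,0,0,0,0],[-3,0,0,0,0,0],[-3,0,0,0,0,0],[-2,0,0,0,0,0],[0,0,0,0,0,0]]';python3 -c "
from h import *
goal([0,0,.0265])
p,_=optics.get_image('side');q,_=optics.get_image('top')
f=lambda x:cv2.resize(x,(400,360),interpolation=cv2.INTER_CUBIC)
cv2.imwrite('pics/s5.png',np.hstack([f(p[220:400,180:380]),f(q[190:325,140:290])]))"
```

```text
time: 10.43
eef_pos: [0.5834, 0.0843, 0.1531]
eef_rot: [-2.47, -1.94, 0.003]
contact_force: [0.2, 0.4, -0.3]
finger_gap: 0.005
grip_force: 0.0
time: 11.1
eef_pos: [0.5381, -0.1037, 0.1823]
eef_rot: [2.474, 1.936, -0.003]
contact_force: [0.4, -0.5, 0.1]
finger_gap: 0.0049
grip_force: 0.0
t 11.1 jig mm [-199.3    2.2  182.3] F jig [-0.4 -0.5  0.1] shift cm (tool) [19.96  0.06 15.54] world [  4.83  19.34 -15.58] turn [-0.1  0.1 -0.5] j6 -0.09
```

View pics/s5.png

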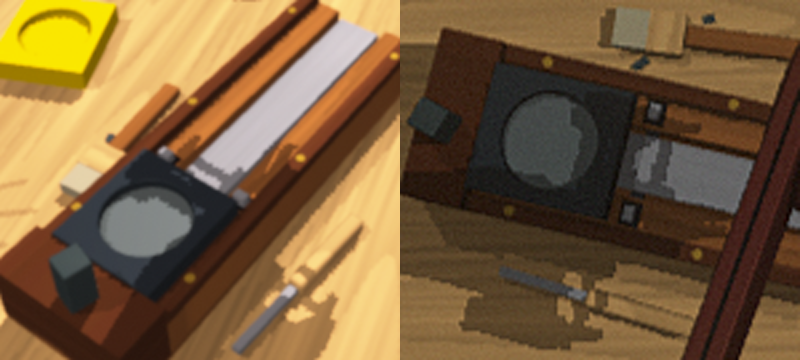

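Both teeth stand up behind the stone, at (656,110) and (630,212) in the right panel. The stone lies flat in the bay, and the seal, chisel and brush have not moved.

```bash
python3 -c "
from station import r
print(r.sign_off())"
```

```text
the job is handed in; nothing more can be done
None
```

The inkstone is in the bay against the end stop with the catch sprung up behind it, nothing else on the bench was moved, and the job was handed in at about 11 s.

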